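# Index the filling carousel to the missed cup

### The job

One cup on the filling carousel was missed and is still empty. Pull up the sprung index plunger and park it with a quarter turn of its T-handle, push the turntable round (its upright pegs are there for that) until the empty cup stands centred under the funnel's nozzle, then turn the handle back and let the plunger drop fully home in its notch. Do not touch or tip any of the cups, and leave the mill, carton and jars beside the carousel undisturbed.

Things in the scene. Friction and masses are not known exactly. Their poses are not given: they have to be found in the camera images.
- carousel: fixed aluminium stand of the filling carousel; origin on the table top, on the turntable's vertical axis; its +x points to the funnel, its -x to the plunger, on the side nearer the robot. The plunger stands 146 mm from the axis on an arm 40 mm wide, whose post (outer face 199 mm from the axis) stands outside the rim
- funnel_top (a point): centre of the steel funnel's open top, 261 mm above the table, 104 mm wide; the cone narrows to 34 mm at 185 mm height, 82 mm from the turntable's axis. Its column (20 mm thick, 255 mm tall) stands 205 mm from the axis on the same line. Fixed to the stand
- turntable (a joint): angle of the turntable on the stand, 0 at the start, positive counter-clockwise from above; turns without end, stiffly, and stays where it is left. Locked while the plunger is in a notch; six notches 1.047 rad apart, so it locks at every multiple of 1.047
- turntable_hub (a point): point on the turntable's axis at the height of its top face, 85 mm above the table; axes turn with the turntable. White disc with a notched steel rim, 304 mm wide. Six nests (raised rings 65 mm wide, 4 mm high) 82 mm from the axis at 0, 60, .. 300 degrees in this frame, the one at 180 vacant. Notches 13 mm wide, 12 mm deep, in the rim at the same angles
- peg_top (a point): top of one of six upright steel pegs on the turntable, 12 mm thick with a 16 mm ball on top; this one stands at 30 degrees in the turntable's frame, the others at 90, 150, 210, 270, 330, all 118 mm from the axis, tops 150 mm above the table. Cup rims are 123 mm above the table, so fingertips 130 to 135 mm above the table clear the cups and still push a peg
- plunger (a joint): lift of the sprung index plunger, m: 0 fully home in a notch, 0.009 when its tip rides on the rim between notches, about 0.0115 parked, 0.020 at the top stop. The spring pulls it down with 4.5 N at 0 and 7.3 N at the top
- t_handle (a joint): turn of the plunger's T-handle, rad: 0 home, 1.571 parked, positive counter-clockwise from above, a stop at each end. Its cross pin stands in a deep slot at 0, so it turns only when lifted 15 mm or more; let down at 1.571 the pin rests in a shallow groove and holds the plunger up. To release: lift to 15 mm or more, turn back to 0, let down
- handle_grip (a point): centre of the T-handle's black bar, 12 mm thick (along this frame's x), 34 mm long (along y), 26 mm high; on the plunger's axis, 149 mm above the table when home, 160 mm when parked. The sleeve below it ends 130 mm above the table. Moves and turns with the handle
- nozzle_tip (a point): centre of the lower end of the funnel's nozzle (16 mm wide), 142 mm above the table; the empty cup must come under it
- empty_cup: the missed cup: empty bare steel cup, 68 mm wide at the rim, 42 mm tall; origin at the centre of its underside, in a nest 60 or 120 degrees to either side of the nozzle. Not to be touched
- filled_cup_0: filled steel cup, 67 mm wide at the rim, 42 mm tall, full of yellow custard; origin at the centre of its underside; under the nozzle at the start. Not to be touched
- filled_cup_1: filled steel cup, 67 mm wide at the rim, 42 mm tall, full of yellow custard; origin at the centre of its underside; in a nest to one side. Not to be touched
- filled_cup_2: filled steel cup, 67 mm wide at the rim, 42 mm tall, full of yellow custard; origin at the centre of its underside; in a nest to one side. Not to be touched
- filled_cup_3: filled steel cup, 67 mm wide at the rim, 42 mm tall, full of yellow custard; origin at the centre of its underside; in a nest to one side. Not to be touched
- pepper_mill: wooden pepper mill, 58 mm wide, 170 mm tall, standing right of the carousel; origin at the centre of its underside; leave alone
- mini_carton: small drink carton with a straw, 42 x 59 mm, 195 mm tall with the straw; origin at the centre of its underside; leave alone
- spice_a: spice jar, 45 mm wide, 105 mm tall; origin at the centre of its underside; leave alone
- flour_jar: glass jar with a yellow lid, 66 mm wide, 120 mm tall; origin at the centre of its underside; leave alone

How it is judged:
On the way:
1. the index plunger has been lifted clear of its notch and parked with a quarter turn of its T-handle (value of joint plunger above 0.0095 m and value of joint t_handle above 1.2 rad), for 0.2 s.
At the end, for the whole second after the job is handed in: The empty cup's centre is within 8 mm (horizontally) of the nozzle's axis, the plunger is home (lift under 2 mm), the turntable is still, and all five cups stand upright (within 0.1 rad) in their nests. No cup was touched, no bystander shifted by 20 mm or tipped (horizontal distance between empty_cup and nozzle_tip below 0.008 m and value of joint plunger below 0.002 m and velocity of joint turntable between -0.02 and 0.02 rad/s and z of empty_cup in the frame of turntable_hub between -0.008 and 0 m and z of filled_cup_0 in the frame of turntable_hub between -0.008 and 0 m and z of filled_cup_1 in the frame of turntable_hub between -0.008 and 0 m and z of filled_cup_2 in the frame of turntable_hub between -0.008 and 0 m and z of filled_cup_3 in the frame of turntable_hub between -0.008 and 0 m and angle between each of empty_cup, filled_cup_0, filled_cup_1, filled_cup_2, filled_cup_3's own z axis and vertical below 0.1 rad).
It fails at once if the robot touches a cup (contact force between any of the fingers, the arm and empty_cup above 0.5 N or contact force between any of the fingers, the arm and filled_cup_0 above 0.5 N or contact force between any of the fingers, the arm and filled_cup_1 above 0.5 N or contact force between any of the fingers, the arm and filled_cup_2 above 0.5 N or contact force between any of the fingers, the arm and filled_cup_3 above 0.5 N).
It fails at once if a cup tips (angle between any of empty_cup, filled_cup_0, filled_cup_1, filled_cup_2, filled_cup_3's own z axis and vertical above 0.3 rad).
It fails at once if a bystander is knocked over or shifted by more than 20 mm (distance of any of pepper_mill, mini_carton, spice_a, flour_jar from where it was at the start of the episode above 0.02 m or angle between any of pepper_mill, mini_carton, spice_a, flour_jar's own z axis and vertical above 0.3 rad).
It also fails if it takes over 72 s, if anything falls off the work surface, if the arm or the gripper's body presses on something with over 40 N, if the wrist force passes 120 N, or if a joint passes its speed limit or range.

### The arm

A 6-joint arm with a two-finger parallel gripper is mounted at the origin on a cart in front of the work surface, level with it; the furniture and walls round the work are solid. World frame = base frame: x ahead of the robot, y to its left, z up, the work surface at z = 0. Lengths are in m, angles in rad, forces in N, time in s.
With the tool pointing down it reaches from about 0.35 to 1 m from the base axis. Payload 7.1 kg.
Tool frame: the origin (TCP) lies between the finger pads; the fingertips stand 22 mm ahead of it and the grasp point (between the pads) lies 3 mm ahead of it; z points along the fingers, y is the line along which they close (so a half turn about z gives the same grasp; the last joint's range is limited). The gripper opens to 85 mm and grips with 20 to 120 N. Pads are 22 mm wide; open, the fingers measure 114 mm over their backs; the gripper's body (76 mm by 85 mm) begins 54 mm behind the grasp point. The pads swing forward as they close: fully open they stand 13 mm farther back than shut.
Start: joints at [-1.178, 0.423, 1.63, -0, 1.089, -0.019], TCP at [0.25, -0.573, 0.253] pointing down, gripper open.
Joint ranges: [-3, 3], [-0.9, 2.11], [0.09, 2.58], [-1.31, 4.45], [0.11, 2.69], [-2.54, 2.54]. Speed limits (rad/s): [2.39, 2.39, 3.01, 3.14, 3.14, 3.14].

### API

Orientations are given as a rotation vector (axis times angle).
In Python, from rig import manip gives the robot as it stands. The module is installed in compiled form; this text tells all that it offers. Calls block until the motion is done:
- manip.move_to(position, orientation): joint-space move of the TCP to a pose.
- manip.servo_line(position, orientation=None, rate=0.15): straight line of the TCP; orientation=None keeps the orientation; rate is the mean speed in m/s.
- manip.set_joints(angles): joint-space move.
- manip.command_gripper(opening, f_grip=None): finger opening in m; f_grip is the grip in N (None keeps the last); returns when the fingers have stopped.
- manip.hold(seconds).
- manip.solve_ik(position, orientation): joint angles nearest the present ones, or None.
- manip.camera(name): name is "scene" or "top"; returns a dict with "image" (400x640x3 uint8, red, green, blue), "fx", "fy", "cx", "cy" (pixels), "k1" (the pictures are not rectified: a ray, as slopes to the right and down, at radius r is drawn at 1 + k1 r^2 times it, then the intrinsics apply), "cam_to_world" (4x4, takes a point from camera to world coordinates). Camera axes: x right, y down, z forward; pixel columns grow to the right and rows downward; lengths in m; the calibration is good to about 2 mm. A picture is of the moment at which its call begins. There is no depth.
A pose or a line that the arm cannot do raises manip.IKError and nothing moves.
- manip.sign_off(): hands the job in; it is judged then, once.
Readings, each from a call of its own:
- manip.get_time(): time.
- manip.get_joint_positions(): joint angles.
- manip.get_joint_vel(): joint speeds.
- manip.get_tau(): joint torques, N m.
- manip.get_position(): TCP position.
- manip.get_ee_rot(): TCP orientation.
- manip.get_contact_force(): force on the tool from outside, world axes, zero at the start.
- manip.get_torque(): the same for the moment, N m.
- manip.get_width(): finger opening in m.
- manip.get_grip_force(): force on a finger pad.
Only numpy, scipy, OpenCV 4.12 (cv2) and the standard library are available. Lean on these libraries where they do the work, as an engineer would, in place of code of your own. Each camera call takes 0.05 s, during which the arm holds its last target. There are 200 camera calls.

## Working session

There is one attempt and no reset: what is moved stays moved. The work goes in short steps, each a Python script; the robot and the scene stay as the last script left them, time stands still between calls to the robot, and variables do not carry over. Pictures are saved under pics/ and viewed, at most 10 in all, crops included, and the job is handed in when it is done.

```bash
mkdir -p pics; python3 - <<'E'
from rig import manip
import cv2,numpy as np
for n in("scene","top"):
    c=manip.camera(n); cv2.imwrite(f"pics/{n}0.png",c["image"][:,:,::-1])
    print(n,c["fx"],c["fy"],c["cx"],c["cy"],c["k1"]);print(np.round(c["cam_to_world"],4))
print(manip.get_ee_rot(),manip.get_time(),manip.get_width())
E
```

```text
scene 470.2574173224565 470.2574173224565 316.4953808721339 192.07477881165337 -0.10953857957287631
[[-0.5276 -0.5681  0.6316 -0.2805]
 [-0.8495  0.3489 -0.3958  0.6578]
 [ 0.0045 -0.7453 -0.6667  1.0315]
 [ 0.      0.      0.      1.    ]]
top 392.7615773991009 392.7615773991009 324.64738912103286 195.61069684027822 -0.003892046577741168
[[ 1.3700e-02 -9.8920e-01  1.4610e-01  4.0080e-01]
 [-9.9990e-01 -1.3900e-02 -6.0000e-04  1.5420e-01]
 [ 2.6000e-03 -1.4600e-01 -9.8930e-01  1.0436e+00]
 [ 0.0000e+00  0.0000e+00  0.0000e+00  1.0000e+00]]
[-3.07390373e+00 -6.41911857e-01  3.57316360e-04] 0.1 0.08518765140672202
```

View pics/scene0.png

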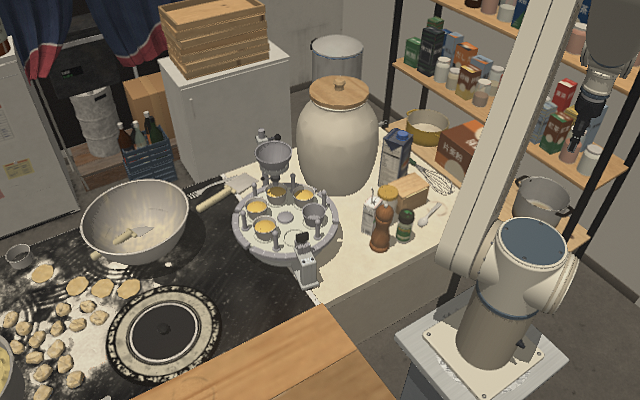

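View pics/top0.png

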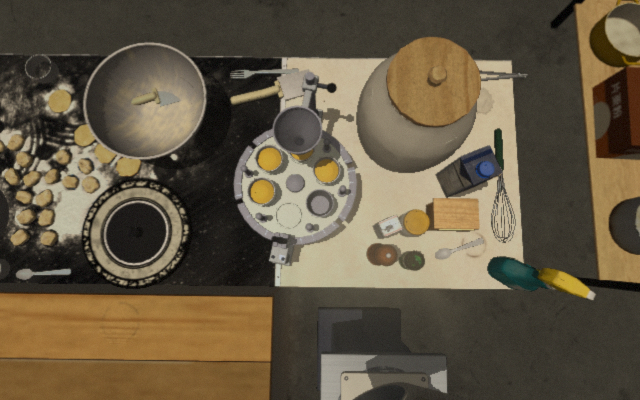

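```bash
cat > h.py <<'E'
from rig import manip
import cv2,numpy as np
from scipy.spatial.transform import Rotation as R
def K(c): return np.array([[c["fx"],0,c["cx"]],[0,c["fy"],c["cy"]],[0,0,1.]]),np.array([c["k1"],0,0,0.])
def plane(c,uv,z):
    k,d=K(c); p=cv2.undistortPoints(np.array(uv,float).reshape(-1,1,2),k,d).reshape(-1,2)
    T=c["cam_to_world"]; r=np.c_[p,np.ones(len(p))]@T[:3,:3].T; o=T[:3,3]
    return (o+r*((z-o[2])/r[:,2])[:,None])
def proj(c,P):
    k,d=K(c); T=np.linalg.inv(c["cam_to_world"])
    return cv2.projectPoints(np.array(P,float).reshape(-1,1,3),cv2.Rodrigues(T[:3,:3])[0],T[:3,3],k,d)[0].reshape(-1,2)
def crop(c,x,y,w,h,s,n): cv2.imwrite(n,cv2.resize(c["image"][y:y+h,x:x+w,::-1],None,fx=s,fy=s,interpolation=cv2.INTER_CUBIC))
E
python3 - <<'E'
from h import *
t=manip.camera("top");s=manip.camera("scene")
crop(t,225,65,140,210,2.85*1,"pics/tc.png"); crop(s,220,130,130,165,3.6,"pics/sc.png")
a=cv2.imread("pics/tc.png");b=cv2.imread("pics/sc.png");print(a.shape,b.shape)
h=max(a.shape[0],b.shape[0]);P=lambda i:cv2.copyMakeBorder(i,0,h-i.shape[0],0,0,0)
v=np.hstack([P(a)[:,:399],P(b)[:,:400]]) if 0 else np.hstack([P(a)[:,:399],cv2.resize(P(b),(400,int(h*400/b.shape[1])))[:h] if int(h*400/b.shape[1])>=h else P(cv2.resize(b,(400,int(b.shape[0]*400/b.shape[1]))))])
print(v.shape);cv2.imwrite("pics/both.png",v[:600,:800])
# yellow custard centroids, top
for n,c,box in(("top",t,(225,100,365,260)),("scene",s,(230,180,345,260))):
    hsv=cv2.cvtColor(c["image"],cv2.COLOR_RGB2HSV);m=cv2.inRange(hsv,(15,110,120),(35,255,255))
    M=np.zeros_like(m);M[box[1]:box[3],box[0]:box[2]]=m[box[1]:box[3],box[0]:box[2]]
    N,_,st,ce=cv2.connectedComponentsWithStats(M)
    for i in range(1,N):
        if st[i,4]>40: print(n,st[i],ce[i].round(1),plane(c,ce[i],.115).round(4))
E
```

```text
(598, 399, 3) (594, 468, 3)
(598, 799, 3)
top [258 148  23  23 423] [269.2 158.7] [[0.6264 0.2892 0.115 ]]
top [315 161  24  21 355] [326.9 172. ] [[0.5956 0.1489 0.115 ]]
top [251 180  23  24 441] [261.8 191.4] [[0.546  0.3041 0.115 ]]
scene [267 190  19   7  72] [276.  192.6] [[0.6476 0.2159 0.115 ]]
scene [296 190  17  10 120] [304.2 194.7] [[0.5968 0.1502 0.115 ]]
scene [247 201  20  12 165] [256.1 206.4] [[0.6256 0.2915 0.115 ]]
scene [254 220  21  12 188] [264.2 225.8] [[0.5456 0.3066 0.115 ]]
```

View pics/both.png

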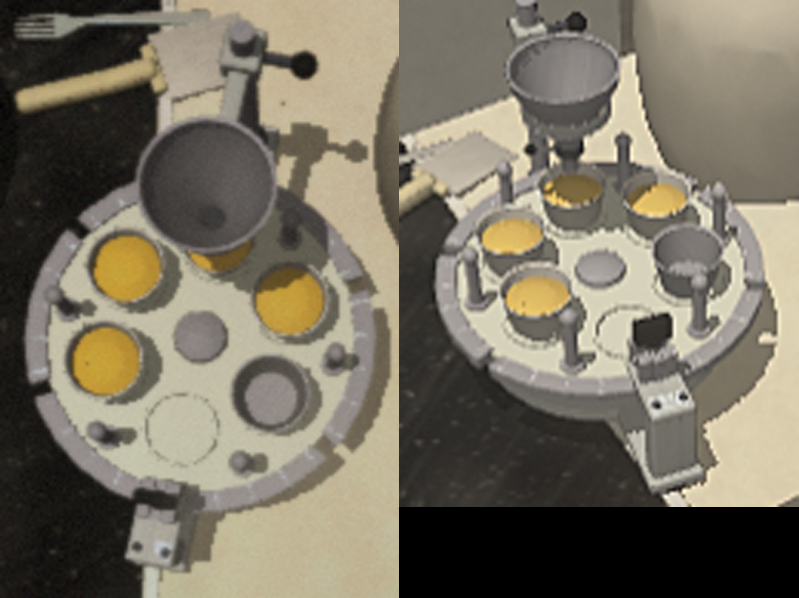

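```bash
cat >> h.py <<'E'
def car(q,r,a,z): # point in the carousel frame, polar (deg)
    a=np.radians(a)+q[2]; return [q[0]+r*np.cos(a),q[1]+r*np.sin(a),z]
E
python3 - <<'E'
from h import *
from scipy.optimize import least_squares
t=manip.camera("top");s=manip.camera("scene")
T=lambda x,y:(x/2.85+225,y/2.85+65); S=lambda x,y:((x-399)/3.077+220,y/3.077+130)
def dark(c,x0,y0,x1,y1):
    g=c["image"][y0:y1,x0:x1].max(2); m=(g<55); ys,xs=np.nonzero(m); return m.sum(),(xs.mean()+x0,ys.mean()+y0),(xs.min()+x0,xs.max()+x0,ys.min()+y0,ys.max()+y0)
bt=dark(t,272,234,290,243);bs=dark(s,293,230,312,244);print(bt,bs)
obs=[]
for r,a,z,u in [(118,90,.142,T(56,297)),(118,150,.142,T(100,432)),(118,210,.142,T(240,460)),(118,270,.142,T(336,357)),(118,330,.142,T(290,222)),
  (82,60,.115,(269.2,158.7)),(82,120,.115,(261.8,191.4)),(82,300,.115,(326.9,172.)),(52*0+82,0,.261,T(207,184))]: obs.append((t,r/1e3,a,z,u))
for r,a,z,u in [(118,30,.142,S(505,170)),(118,90,.142,S(471,256)),(118,150,.142,S(568,315)),(118,210,.142,S(699,283)),(118,270,.142,S(718,190)),(118,330,.142,S(623,139)),(82,0,.261,S(563,75))]: obs.append((s,r/1e3,a,z,u))
f=lambda q:np.concatenate([(proj(c,car(q,r,a,z))[0]-u) for c,r,a,z,u in obs])
o=least_squares(f,[.573,.228,-.18],loss="soft_l1",x_scale=[.01,.01,.1])
print(o.x);print(f(o.x).reshape(-1,2).round(1).tolist())
q=o.x
for c in(t,s):print("bar pred",proj(c,car(q,.146,180,.149)),proj(c,car(q,.146,180,.162)))
print(plane(s,bs[1],.149),plane(t,bt[1],.155),car(q,.146,180,.15))
E
```

```text
(np.int64(65), (np.float64(278.6), np.float64(239.6769230769231)), (np.int64(272), np.int64(286), np.int64(237), np.int64(242))) (np.int64(84), (np.float64(301.6547619047619), np.float64(237.64285714285714)), (np.int64(296), np.int64(307), np.int64(232), np.int64(242)))
[ 0.57202944  0.22711646 -0.19053903]
[[-0.4, -0.2], [-1.2, 0.1], [-0.2, 0.7], [0.1, -1.1], [0.2, -0.4], [0.0, 0.3], [-0.2, 0.3], [-0.2, -1.3], [-0.1, 0.4], [-0.0, -0.6], [-0.0, -0.4], [0.4, 0.7], [0.4, -0.4], [0.7, 0.6], [0.2, 0.2], [0.4, -3.2]]
bar pred [[279.35581843 240.53272129]] [[278.70652524 240.34113168]]
bar pred [[302.46595751 236.96659059]] [[302.38431793 233.46648394]]
[[0.42774135 0.25771252 0.149     ]] [[0.43037444 0.2558506  0.155     ]] [np.float64(0.42867170586769465), np.float64(0.25476714148464097), 0.15]
```

```bash
cat >> h.py <<'E'
q=[.5720,.2271,-.1905]; H=[.4285,.2555]; h=np.degrees(q[2])
def O(psi): return (R.from_euler("z",psi,degrees=True)*R.from_euler("x",180,degrees=True)).as_rotvec()
E
python3 - <<'E'
from h import *
sh=lambda p,o:(lambda j:None if j is None else np.round(j,2).tolist())(manip.solve_ik(p,O(o)))
for a in(90,180,-90,0):print("H",a,sh([*H,.155],a+h))
for a in(84,90,120,150,156):
    for k in(0,180):print("P",a,k,sh(car(q,.118,a,.155),a+k+h))
E
```

```text
H 90 [0.51, 0.39, 1.97, -0.0, 0.78, 0.7]
H 180 [0.51, 0.39, 1.97, -0.0, 0.78, -0.87]
H -90 [0.51, 0.39, 1.97, 0.0, 0.78, -2.44]
H 0 [0.51, 0.39, 1.97, -0.0, 0.78, 2.28]
P 84 0 [0.49, 0.63, 1.52, -0.0, 0.99, 0.79]
P 84 180 [0.49, 0.63, 1.52, 0.0, 0.99, -2.35]
P 90 0 [0.51, 0.62, 1.54, -0.0, 0.98, 0.7]
P 90 180 [0.51, 0.62, 1.54, 0.0, 0.98, -2.45]
P 120 0 [0.55, 0.55, 1.68, -0.0, 0.91, 0.21]
P 120 180 None
P 150 0 [0.54, 0.48, 1.82, -0.0, 0.85, -0.32]
P 150 180 None
P 156 0 [0.53, 0.46, 1.84, -0.0, 0.84, -0.43]
P 156 180 None
```

```bash
python3 - <<'E'
from h import *
m=manip
m.servo_line([.25,-.573,.32],rate=.2)
m.move_to([*H,.30],O(90+h)); m.command_gripper(.045,f_grip=40)
m.servo_line([*H,.20],rate=.2); m.servo_line([*H,.157],rate=.08)
print(m.get_contact_force(),m.get_time())
m.command_gripper(.0); print(m.get_width(),m.get_grip_force(),m.get_contact_force())
m.servo_line([*H,.1745],rate=.03); print("lifted",m.get_position(),m.get_width(),m.get_contact_force(),m.get_torque())
s=m.camera("scene");crop(s,260,150,80,120,5,"pics/l.png");print(m.get_time())
E
```

```text
[-0.39647139  0.22878601  0.36888156] 5.5667
0.01120234852883509 43.42904984951019 [ 4.88071052 -2.63137628  0.05931468]
lifted [0.42996225 0.25548418 0.17465761] 0.01091301011235882 [ 6.81473135 -0.79793253 -8.88953752] [-0.24024807 -1.06252155 -0.05955532]
6.7417
```

View pics/l.png

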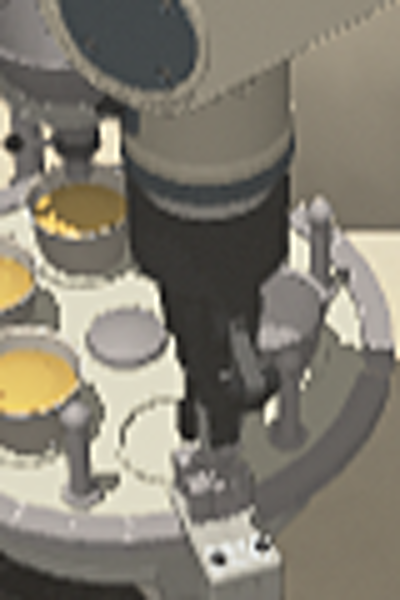

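```bash
sed -i 's/H=\[.4285,.2555\]/H=[.4310,.2555]/' h.py; python3 - <<'E'
from h import *
m=manip
m.servo_line([*H,.1745],rate=.03)
for a in(120,150,180): m.servo_line([*H,.1745],O(a+h),rate=.05); print(a,m.get_position(),m.get_contact_force(),m.get_torque()[2],m.get_width(),m.get_time())
m.servo_line([*H,.166],rate=.03);print(m.get_contact_force(),m.get_position(),m.get_time())
E
```

```text
120 [0.43076677 0.25536432 0.17434025] [-0.54142743  1.22013622 -8.72471371] 0.07720114224656555 0.01126831226646932 7.6667
150 [0.43125222 0.2555909  0.17459408] [ 1.2557254   1.952981   -8.36577428] 0.055115058897070496 0.011010939606560577 8.3417
180 [0.43157455 0.25599511 0.17477483] [ 3.23493466  3.91921721 -7.31746787] -0.002151444826406182 0.010934102581969049 9.0167
[-5.27618032e+00 -1.05049896e-02  2.27711636e+01] [0.43190438 0.25617261 0.16854353] 9.45
```

```bash
sed -i 's/q=\[.5720,.2271/q=[.5740,.2281/' h.py; cat >> h.py <<'E'
def polar(p):
    d=np.array(p[:2])-q[:2]; return np.hypot(*d),(np.degrees(np.arctan2(d[1],d[0]))-h)%360
def stroke(a0,a1):
    m=manip
    m.command_gripper(.04,f_grip=25)
    m.move_to(car(q,.118,a0,.215),O(a0+h)); m.servo_line(car(q,.118,a0,.1555),rate=.12)
    m.command_gripper(0); print("grip",m.get_width(),polar(m.get_position()),m.get_contact_force().round(1))
    for a in np.linspace(a0,a1,7)[1:]: m.servo_line(car(q,.118,a,.1555),O(a+h),rate=.08)
    print("end",m.get_width(),polar(m.get_position()),m.get_contact_force().round(1),m.get_time())
E
python3 - <<'E'
from h import *
m=manip
m.command_gripper(.045); m.servo_line([*H,.235],rate=.15)
stroke(90,150)
t=m.camera("top");crop(t,225,65,140,210,2.85,"pics/t1.png")
E
```

```text
grip 0.0136807105516291 (np.float64(0.11845267384556221), np.float64(89.77637073078694)) [-1.7  0.6  6.2]
end 0.013851120676827349 (np.float64(0.1181577629484099), np.float64(149.94590164134542)) [-3.1 -0.3  8.6] 15.55
```

View pics/t1.png

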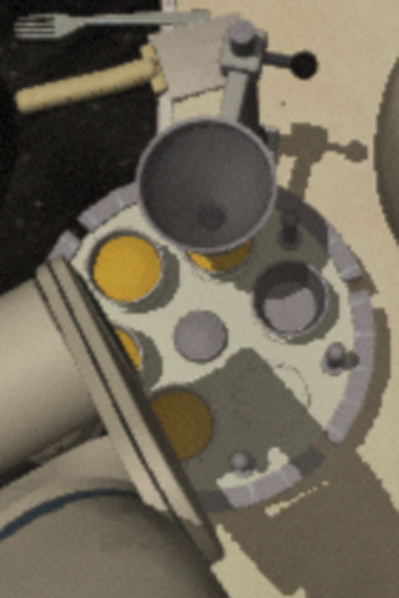

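```bash
sed -i 's/H=\[.4310,.2555\]/H=[.4316,.2560]/' h.py; python3 - <<'E'
from h import *
m=manip
m.command_gripper(.04); m.servo_line(car(q,.118,150,.215),rate=.15)
stroke(90,150)
m.command_gripper(.04); m.servo_line(car(q,.118,150,.235),rate=.15)
m.command_gripper(.045,f_grip=40)
m.move_to([*H,.235],O(180+h)); 
t=m.camera("top");crop(t,225,65,140,210,2.85,"pics/t2.png")
m.servo_line([*H,.1685],rate=.08);m.command_gripper(0);print(m.get_width(),m.get_position(),m.get_contact_force())
m.servo_line([*H,.1750],rate=.03);print("lift",m.get_position(),m.get_contact_force(),m.get_time())
for a in(150,120,90): m.servo_line([*H,.1750],O(a+h),rate=.05); print(a,m.get_position(),m.get_contact_force(),m.get_torque()[2])
for z in(.169,.165,.161,.157): m.servo_line([*H,z],rate=.03);print(z,m.get_position(),m.get_contact_force(),m.get_time())
E
```

```text
grip 0.013710978063821383 (np.float64(0.1184531422543765), np.float64(89.80584027944586)) [-1.3  0.1  5.8]
end 0.013408841925715408 (np.float64(0.11814035993807477), np.float64(149.9649008092096)) [-2.4 -0.3  8.3] 21.15
0.0112005810927378 [0.43188411 0.25621641 0.16902673] [-0.93451603  0.65378101  4.93835243]
lift [0.43180585 0.25616732 0.17487364] [ 2.43538338  2.4782787  -7.75391386] 24.8167
150 [0.43151335 0.25567645 0.17474847] [ 3.86098282 -0.82256328 -7.74244638] 0.0013018165162828749
120 [0.43102518 0.25538136 0.17466613] [ 1.96996881 -2.8783007  -8.19732941] -0.03252201145937011
90 [0.43045583 0.25537546 0.17451825] [-2.31146604 -3.76594942 -7.36142605] -0.014765457763775783
0.169 [0.43048797 0.25535996 0.16853375] [-3.03129862 -6.09771532 -6.31353386] 27.1917
0.165 [0.43049765 0.25537777 0.16462645] [-4.25833329 -4.66021665 -6.20277803] 27.475
0.161 [0.43049512 0.25538747 0.16069158] [-4.54649435 -4.91395114 -7.0231646 ] 27.7583
0.157 [0.43057623 0.25543306 0.15769476] [-6.46073514 -6.95774868  4.55779349] 28.0417
```

View pics/t2.png

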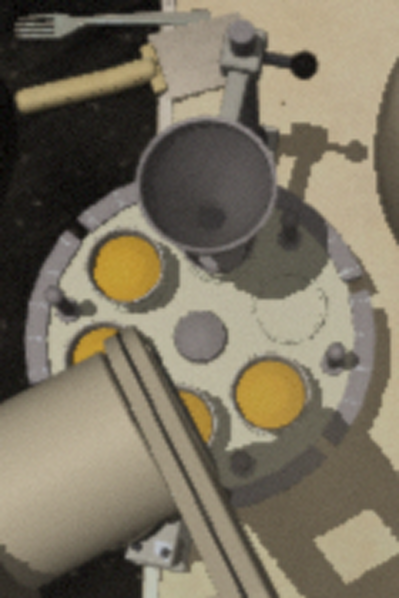

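```bash
python3 - <<'E'
from h import *
m=manip
m.command_gripper(.045); p=m.get_position();print(p); m.servo_line([*H,.23],rate=.1)
m.command_gripper(0)
m.servo_line([*H,.192],rate=.1)
for z in np.arange(.190,.1805,-.001):
    m.servo_line([*H,z],rate=.03); f=m.get_contact_force(); print(round(z,4),m.get_position()[2],f[2])
    if f[2]>9:break
m.servo_line([*H,.26],rate=.15); m.move_to([.40,-.05,.35],O(90+h))
s=m.camera("scene");crop(s,220,130,130,165,3.6,"pics/s3.png");print(m.get_time())
E
```

```text
[0.43218917 0.25644789 0.1574058 ]
0.19 0.19042034108340555 -0.681052136433253
0.189 0.1891190782807702 0.7314128402044126
0.188 0.18794356449128158 -0.29676424078090036
0.187 0.1868944722463547 -0.09419221038349711
0.186 0.1859404020551078 0.3456672750627684
0.185 0.1849374319102458 -0.7251904009579759
0.184 0.18403603488098033 0.9977378767418217
0.183 0.18389559029575003 9.779132600233341
34.3167
```

View pics/s3.png

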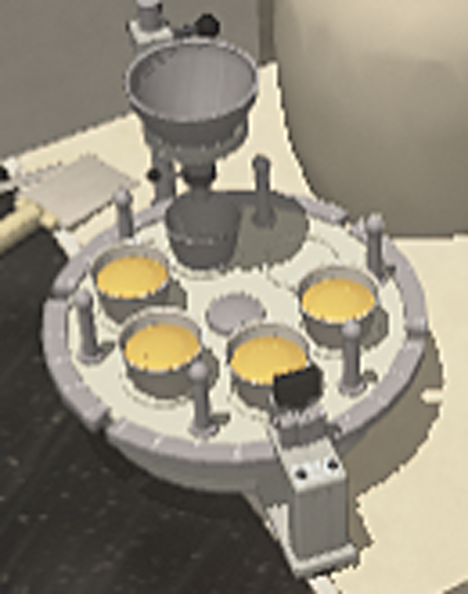

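The picture shows the empty cup under the nozzle at (203,230) and the black bar down on its sleeve at (297,385). The probe met the top of the bar at 162 mm, so the plunger is home.

```bash
python3 -c "
from rig import manip
manip.hold(.5);print(manip.sign_off())"
```

```text
the job is handed in; nothing more can be done
None
```

The job is handed in after about 35 s of the 72 s allowed: the last picture shows the empty cup under the nozzle and all five cups upright in their nests, the plunger was parked during the move and probed back home, and no contact with cups or bystanders was seen (no verdict came back).

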